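# Load the sawing board and hold the stick in its corner

## Robot

A 6-joint arm with a two-finger parallel gripper is mounted at the origin on the work surface. World frame = base frame: x ahead of the robot, y to its left, z up, the work surface at z = 0. Lengths are in mm, angles in rad, forces in N, time in s.
With the tool pointing down it reaches from about 350 to 775 mm from the base axis. Payload 7.3 kg.
Tool frame: the origin (TCP) lies on the centre line of the jaws, within the pads' length; the fingertips stand 22 mm ahead of it and the grasp point (between the pads) lies 3 mm ahead of it (bot.finger_overhang is the distance from the TCP to the fingertips, in mm); y points along the fingers, z is the direction in which the jaws open and shut, and the axes are right-handed (so a half turn about y gives the same grasp; the last joint's range is limited). The gripper opens to 92 mm and grips with 3 to 60 N. Pads are 19 mm wide; open, the fingers measure 130 mm over their backs; the gripper's body (75 mm by 190 mm) begins 47 mm behind the grasp point.
Start: joints at [-1.426, 0.342, 1.524, -0, 1.275, -0.146], TCP at [150.549, -502.969, 248.741] pointing down, gripper open.
Joint ranges: [-2.53, 2.53], [-0.77, 2.02], [0.04, 2.7], [-1, 4.14], [0.28, 2.66], [-3.11, 3.11]. Speed limits (rad/s): [2.57, 2.57, 3.14, 3.14, 3.14, 3.14].

## Interface

Orientations are given as [roll, pitch, yaw] about the fixed x, y, z axes, in that order (R = Rz(yaw) Ry(pitch) Rx(roll)).
In Python, from plant import bot, viewer, find_in, spot_point gives the robot as it stands.
- The arm moves only by the tool send_rows, never from a script. Its argument "moves" is a list of rows, each a list of 3 entries, a list of its own where there are three numbers: the shift along the tool's x, y, z in mm, then the turn, a rotation vector about the tool's x, y, z in degrees, then the finger opening in mm, from 0 to 91.8. A call has 1 to 20 rows; each row shifts and turns the pose as measured when the row begins, along the tool's axes as they then stand; what a row does not reach is not made up. A row lasts 1/8 s, in which the tool goes at most 62.5 mm and 10.7 degrees, less where a joint would pass 70% of its speed; a pose out of reach is approached as far as the arm can. A call with a gripper value outside its range is refused whole. The fingers move at their own pace and stop on an object; the grip force is fixed at half the most. Time passes only in rows, so rows that do not move let the fingers close. It gives the time, the measured TCP pose, the force and the opening at its end, in the units of the state.
- bot.get_obs(): the state, without advancing time (a new reading comes with each control period).
- viewer.capture(name): name is "side" or "top"; returns the picture (384x512x3 uint8, blue, green, red); there is no depth.
- viewer.camera_model(name): a dict with "fx", "fy", "cx", "cy" (pixels), "rvec" (rotation vector, rad) and "tvec" (3), from world to camera coordinates, as OpenCV has them. Camera axes: x right, y down, z forward; pixel columns grow to the right and rows downward; lengths in mm; the calibration is good to about 2 mm. A picture is of the moment at which its call begins. camera_model takes no time and is no camera call.
- bot.close_job(): hands the job in, once; it reports no verdict.
Trained networks look in the newest picture that a camera, given by its name, has taken for a name from the list of things; names that differ only in an ending like _2 or _b are one class to them, and where a whole thing is asked for, a point or a joint stands for the part that bears it (a point fixed in the world has none). Each returns a list of dicts, best first, with "conf" (0 to 1); they miss things now and then, are a little off and sometimes report something else, mostly with a low value. They report only what shows in the picture. A call takes as long as a camera call.
- find_in(camera, thing): "extent" ([centre column, centre row, width, height] in pixels, round what is visible of it).
- spot_point(camera, thing): "point" ([column, row] in pixels: a listed point, or the origin of a listed thing).
The state is a dict: "time": time; "joint_positions": joint angles; "dq": joint speeds; "tau": joint torques, N m; "tool_pos": TCP position; "tcp_rot": TCP orientation; "contact_force": force on the tool from outside, world axes, zero at the start; "moment": the same for the moment, N m; "grip_width": finger opening in mm.
Only numpy, scipy, OpenCV 4.12 (cv2) and the standard library are available. Lean on these libraries where they do the work, as an engineer would, in place of code of your own. Each camera call takes 0.05 s, during which the arm holds its last target.

## Task

Take away the short block that has just been cut and still lies on the sawing board, and put it in the black tray with the others. Then take the long uncut stick, lay it flat on the sawing board and press it into the corner so that it bears firmly against the fence and the end stop at the same time; finish while you are still holding it pressed there, ready to be sawn. Leave the saw, mallet and ear defenders where they lie.

Things in the scene. Friction and masses are not known exactly. Their poses are not given: they have to be found in the camera images.
- sawing_board: Sawing board screwed to the bench: pale plywood base 180 (x) x 240 (y) x 18 mm thick, smooth (friction of wood on wood about 0.4). Origin at the centre of its underside, on the bench; its x points across the board towards the dark fence, its y along the fence towards the end stop, z up. It may be turned a little and never moves.
- fence: Dark wooden fence fixed along the far long side of the sawing board, 240 (along its y) x 30 (x) mm, standing 20 mm above the base, so lower than the sticks. Origin at the centre of its underside (on the base, 18 mm above the bench); axes as the board's. Its working face is 15 mm from the origin on the -x side. A 2 mm saw kerf crosses it 85 mm from the end stop.
- stop: Dark wooden end stop fixed to the base at the +y end of the fence, butting against it: 50 (x) x 30 (y) mm, 20 mm high above the base. Origin at the centre of its underside (on the base); axes as the board's. Its working face is 15 mm from the origin on the -y side.
- corner (a point): The inside corner where the working faces of fence and stop meet, at the top of the base (18 mm above the bench). Axes as the board's: the free room lies towards -x (away from the fence) and -y (away from the stop). With the stick fully home its centre is 25 mm to -x, 90 mm to -y and 25 mm up from here.
- blank_center (a point): Centre (half-way up) of the long uncut pale wooden stick, 50 x 50 mm in section and 180 mm long along its y, planed smooth; about 0.25 kg. It starts lying on the bench at one side of the board; the tray is at the other side. Either end may go to the stop.
- blank: The same long stick; origin at the centre of its underside, 25 mm below its centre, z up.
- cut_block_center (a point): Centre (half-way up) of the block just cut: pale wood, 50 x 50 mm in section, 85 mm long along its y, about 0.11 kg. It starts on the base of the sawing board, lying loose near the corner, 2 to 20 mm clear of the fence and the stop.
- cut_block: The same block; origin at the centre of its underside, 25 mm below its centre, z up.
- tray: Open black plastic tray fixed to the bench, outside 240 (x) x 200 (y) x 45 mm high, walls and floor 5 mm. Origin at the centre of its underside, z up. Two earlier cut blocks lie in it along its -x end wall.
- tray_space (a point): Point on the tray's floor (5 mm above the bench), 30 mm to +x of the tray's centre: the middle of the free part, which is about 160 x 190 mm. Axes as the tray's.
- saw: Tenon saw lying flat on the bench beyond the fence: steel blade with brass back, dark wooden handle at +y; about 310 x 80 x 20 mm. Bystander.
- mallet: Wooden mallet, head 65 x 140 x 90 mm, handle 230 mm along its x; origin under the middle of the head. Bystander.
- ear_defenders: Folded black ear defenders, about 155 x 160 x 56 mm; origin under the middle. Bystander.

How it is judged:
By the outcome, as a careful person would: the job done as asked, in the order asked, and still so for the second after the job is handed in, while the arm keeps its last pose, push and grip.
It also fails if it takes over 61 s, if anything falls off the work surface, if the arm or the gripper's body presses on something with over 40 N, if the wrist force passes 120 N, or if a joint passes its speed limit or range.

## Working session

There is one attempt and no reset: what is moved stays moved. The work goes in short steps, Python scripts to look and compute and a tool call to move; the robot and the scene stay as the last step left them, time stands still between calls to the robot, and variables do not carry over. Pictures are saved under pics/ and viewed, and the job is handed in when it is done.

Besides the shell and the picture viewer there is one more tool, called after "Call:" as a command line: name --argument value ..., lists and objects as JSON in quotes. send_rows: Moves the arm, as the interface text tells. Its arguments: {"type":"object","properties":{"moves":{"type":"array","items":{"type":"array"}}},"required":["moves"]}

```bash
ls; mkdir -p pics; python3 - <<'E'
from plant import bot, viewer, find_in, spot_point
import cv2
for c in ("top","side"):
    im=viewer.capture(c); cv2.imwrite(f"pics/{c}0.png",im)
    print(c,viewer.camera_model(c))
    for t in ("corner","blank_center","cut_block_center","tray_space","sawing_board","fence","stop"):
        print(t,[(round(d['conf'],2),[round(float(v),1) for v in d['point']]) for d in spot_point(c,t)[:3]])
print(bot.get_obs())
E
```

```text
pics
top {'fx': 395.50904767237984, 'fy': 395.50904767237984, 'cx': 249.1442166965013, 'cy': 187.815945691047, 'rvec': array([ 2.19405883, -2.1783888 ,  0.08943246]), 'tvec': array([ -21.17089434,  618.13240873, 1075.9857942 ])}
corner [(0.67, [209.5, 189.6]), (0.56, [110.4, 234.9])]
blank_center [(0.82, [363.3, 243.3])]
cut_block_center [(0.8, [224.1, 204.2])]
tray_space [(0.86, [107.7, 239.4])]
sawing_board [(0.85, [234.3, 215.3])]
fence [(0.92, [238.3, 187.9]), (0.29, [342.0, 149.8])]
stop []
side {'fx': 465.12185702272313, 'fy': 465.12185702272313, 'cx': 253.33336102791338, 'cy': 186.7530953137093, 'rvec': array([ 0.20205266, -2.89927038,  1.04164016]), 'tvec': array([ 611.8837089 ,  117.89723225, 1104.32271134])}
corner [(0.74, [249.0, 239.0]), (0.59, [317.3, 124.0])]
blank_center [(0.95, [316.5, 118.3])]
cut_block_center [(0.91, [269.6, 214.7])]
tray_space [(0.66, [250.2, 205.9]), (0.58, [300.0, 367.2])]
sawing_board [(0.61, [279.8, 220.8]), (0.49, [266.3, 220.9])]
fence [(0.84, [249.9, 209.3])]
stop [(0.88, [258.7, 244.5]), (0.69, [231.9, 127.4])]
{'time': 0.8, 'joint_positions': array([-1.42595206e+00,  3.41993247e-01,  1.52408660e+00,  1.02945545e-05,
        1.27535097e+00, -1.46007151e-01]), 'dq': array([-0.00072097, -0.00044882,  0.00030459,  0.00036617,  0.00021715,
        0.00040764]), 'tau': array([ 1.91676205e-03, -4.31079698e+01, -2.44464380e+01,  7.22582010e-02,
        4.80182189e-02,  3.04259436e-05]), 'tool_pos': array([ 150.57921779, -502.98141105,  248.74870431]), 'tcp_rot': array([-1.57063478e+00, -1.38015285e-05, -2.85074423e+00]), 'contact_force': array([-0.92714287,  0.10639247,  0.21146827]), 'moment': array([ 0.01294974,  0.0322325 , -0.03933119]), 'grip_width': 91.68414438475646}
```

View pics/top0.png

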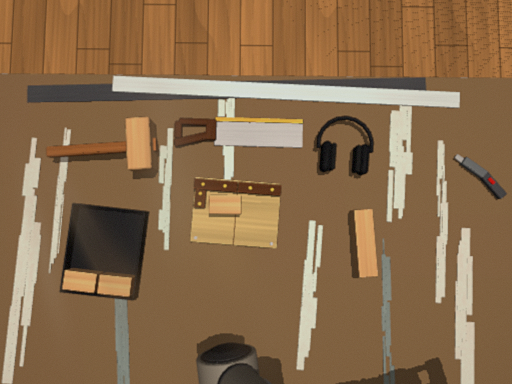

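View pics/side0.png

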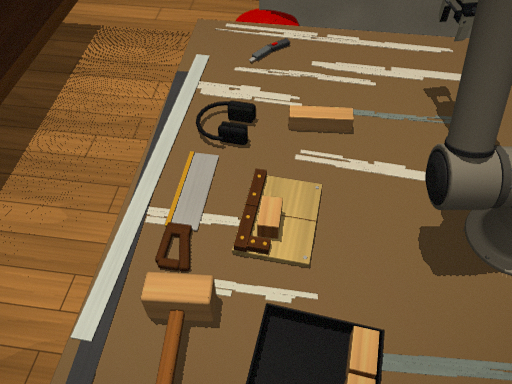

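The top view shows the board at about (235,215) with its stop at upper left (200,195), the cut block at (225,205), the stick at (365,243) and the tray at (105,250). I'll enlarge these for accurate corners.

```bash
cat > h.py <<'E'
import numpy as np, cv2
from plant import bot, viewer, find_in, spot_point
def cam(c):
    m=viewer.camera_model(c); K=np.array([[m['fx'],0,m['cx']],[0,m['fy'],m['cy']],[0,0,1.]])
    return K,np.array(m['rvec'],float),np.array(m['tvec'],float)
def proj(c,P):
    K,r,t=cam(c); return cv2.projectPoints(np.array(P,float).reshape(-1,1,3),r,t,K,None)[0].reshape(-1,2)
def atz(c,uv,z):
    K,r,t=cam(c); R=cv2.Rodrigues(r)[0]; o=-R.T@t
    uv=np.array(uv,float).reshape(-1,2); d=(R.T@np.linalg.inv(K)@np.c_[uv,np.ones(len(uv))].T).T
    return o+d*((z-o[2])/d[:,2])[:,None]
def box(x,y,yaw,dims,z0):
    c,s=np.cos(yaw),np.sin(yaw); L=[]
    for z in (z0,z0+dims[2]):
        for a,b in ((-1,-1),(1,-1),(1,1),(-1,1)):
            u,v=a*dims[0]/2,b*dims[1]/2; L.append((x+c*u-s*v,y+s*u+c*v,z))
    return np.array(L)
def drawbox(im,c,B,off,k,col):
    p=(proj(c,B)-off+0.5)*k-0.5
    for i,j in [(0,1),(1,2),(2,3),(3,0),(4,5),(5,6),(6,7),(7,4),(0,4),(1,5),(2,6),(3,7)]:
        cv2.line(im,tuple(int(v) for v in p[i]),tuple(int(v) for v in p[j]),col,1,cv2.LINE_AA)
E
python3 - <<'E'
from h import *
for c,uv in (("top",(209.5,189.6)),("side",(249,239))): print('corner',atz(c,uv,18))
for c,uv in (("top",(363.3,243.3)),("side",(316.5,118.3))): print('blank',atz(c,uv,25))
for c,uv in (("top",(224.1,204.2)),("side",(269.6,214.7))): print('cut',atz(c,uv,43))
for c,uv in (("top",(107.7,239.4)),("side",(300,367.2))): print('tray',atz(c,uv,5))
print('board',atz("top",(234.3,215.3),0),atz("side",(279.8,220.8),0))
a=cv2.imread('pics/top0.png');b=cv2.imread('pics/side0.png')
A=cv2.resize(a[170:255,185:290],None,fx=7,fy=7,interpolation=cv2.INTER_CUBIC)
B=cv2.resize(b[160:275,225:335],None,fx=5,fy=5,interpolation=cv2.INTER_CUBIC)
cv2.imwrite('pics/tz.png',A);cv2.imwrite('pics/sz.png',B)
E
```

```text
corner [[612.85556432  93.80092001  18.        ]]
corner [[613.34530753 103.89188252  18.        ]]
blank [[ 467.37710562 -331.89307038   25.        ]]
blank [[ 481.04303317 -324.92651461   25.        ]]
cut [[571.59152953  51.19265613  43.        ]]
cut [[572.47929325  46.0922867   43.        ]]
tray [[472.30934669 377.00082307   5.        ]]
tray [[472.36710008 375.92538534   5.        ]]
board [[541.90662468  24.48075528   0.        ]] [[ 5.48449363e+02  2.97328316e+01 -1.13686838e-13]]
```

```bash
python3 - <<'E'
# segment blank in both views
from h import *
a=cv2.imread('pics/top0.png');b=cv2.imread('pics/side0.png')
cv2.imwrite('pics/bl.png',np.hstack([cv2.resize(a[200:285,340:390],None,fx=7,fy=7,interpolation=cv2.INTER_CUBIC),cv2.resize(b[95:142,280:360],(400*6//5,595),interpolation=cv2.INTER_CUBIC)[:, :440]]))
E
```

```text
(no output)
```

View pics/tz.png

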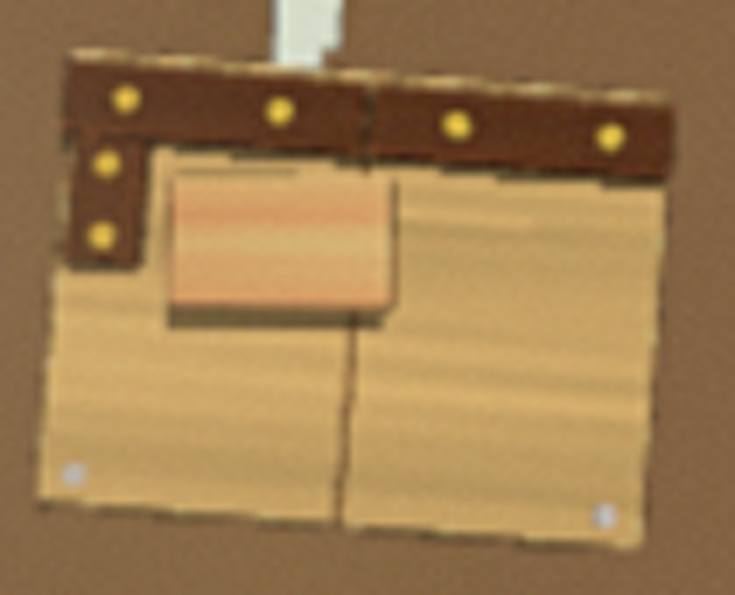

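View pics/sz.png

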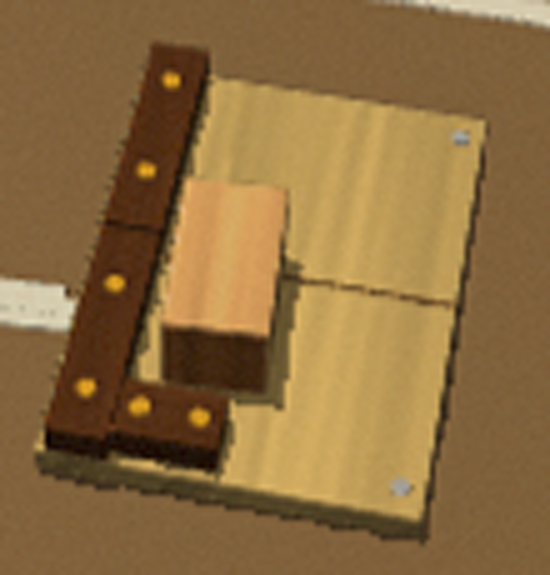

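View pics/bl.png

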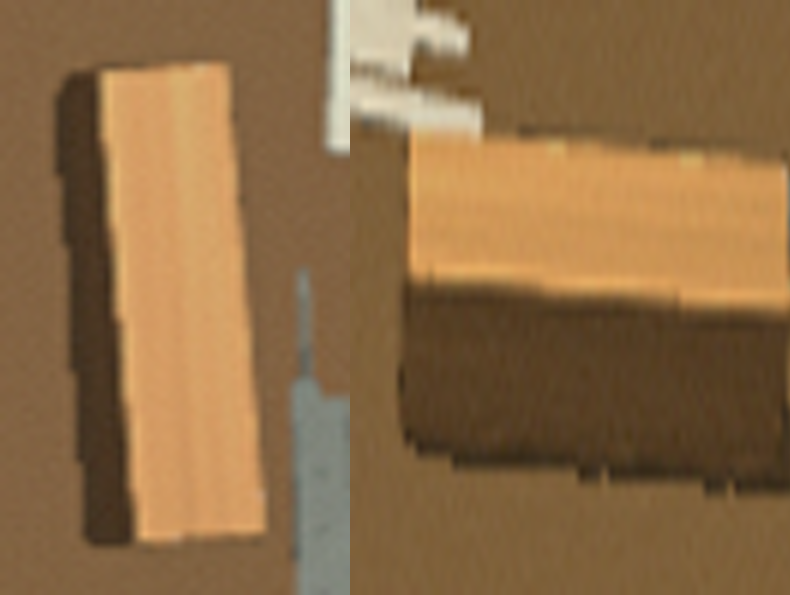

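```bash
python3 - <<'E'
from h import *
f=lambda L,k,o:(np.array(L,float)+.5)/k-.5+o
r=np.round
def rep(n,P):
    print(n); print(r(P[:,:2],1).tolist(), 'c',r(P.mean(0)[:2],1)); 
    for i in range(len(P)):
        d=P[(i+1)%len(P)]-P[i]; print('  len %.1f ang %.1f'%(np.hypot(d[0],d[1]),np.degrees(np.arctan2(d[1],d[0]))))
T=np.array([185,170]);S=np.array([225,160])
rep('cut top',atz('top',f([(172,172),(397,182),(392,308),(168,306)],7,T),68))
rep('cut side',atz('side',f([(165,325),(187,180),(287,186),(268,334)],5,S),68))
rep('base bottom edge top',atz('top',f([(38,500),(640,548)],7,T),18))
rep('base edge side',atz('side',f([(425,522),(485,121)],5,S),18))
rep('fence top face',atz('top',f([(68,58),(672,103),(667,180),(66,133)],7,T),38))
rep('fence top side',atz('side',f([(47,432),(155,44),(209,50),(105,442)],5,S),38))
rep('stop top side',atz('side',f([(110,445),(213,462),(228,402),(128,382)],5,S),38))
rep('blank top',atz('top',f([(102,70),(230,63),(265,533),(137,541)],7,np.array([340,200])),50))
b=cv2.imread('pics/side0.png');cv2.imwrite('pics/bs.png',cv2.resize(b[95:140,280:365],None,fx=9,fy=9,interpolation=cv2.INTER_CUBIC))
t=cv2.imread('pics/top0.png');cv2.imwrite('pics/tray.png',cv2.resize(t[195:305,55:155],None,fx=5,fy=5,interpolation=cv2.INTER_CUBIC))
E
```

```text
cut top
[[597.2, 89.9], [594.0, 4.3], [546.2, 5.8], [546.4, 90.7]] c [571.   47.7]
  len 85.6 ang -92.1
  len 47.8 ang 178.2
  len 84.8 ang 89.9
  len 50.9 ang -0.9
cut side
[[594.3, 95.3], [595.3, 11.2], [548.0, 8.4], [547.8, 93.9]] c [571.4  52.2]
  len 84.1 ang -89.3
  len 47.4 ang -176.6
  len 85.5 ang 90.1
  len 46.5 ang 1.8
base bottom edge top
[[470.1, 145.6], [452.9, -92.1]] c [461.5  26.7]
  len 238.3 ang -94.2
  len 238.3 ang 85.8
base edge side
[[469.4, 151.0], [454.2, -87.1]] c [461.8  32. ]
  len 238.5 ang -93.6
  len 238.5 ang 86.4
fence top face
[[643.5, 134.1], [627.5, -102.9], [597.3, -100.9], [614.0, 134.4]] c [620.6  16.2]
  len 237.5 ang -93.8
  len 30.3 ang 176.4
  len 235.9 ang 85.9
  len 29.5 ang -0.5
fence top side
[[641.9, 139.9], [626.0, -98.8], [598.0, -98.5], [615.2, 141.5]] c [620.3  21. ]
  len 239.2 ang -93.8
  len 28.0 ang 179.3
  len 240.6 ang 85.9
  len 26.7 ang -3.5
stop top side
[[612.7, 142.8], [565.9, 145.3], [563.0, 112.8], [609.6, 108.3]] c [587.8 127.3]
  len 46.9 ang 177.0
  len 32.5 ang -95.1
  len 46.8 ang -5.5
  len 34.6 ang 84.9
blank top
[[559.3, -301.1], [562.4, -350.7], [383.2, -361.1], [379.9, -312.1]] c [ 471.2 -331.2]
  len 49.7 ang -86.5
  len 179.5 ang -176.7
  len 49.1 ang 93.9
  len 179.8 ang 3.5
```

View pics/bs.png

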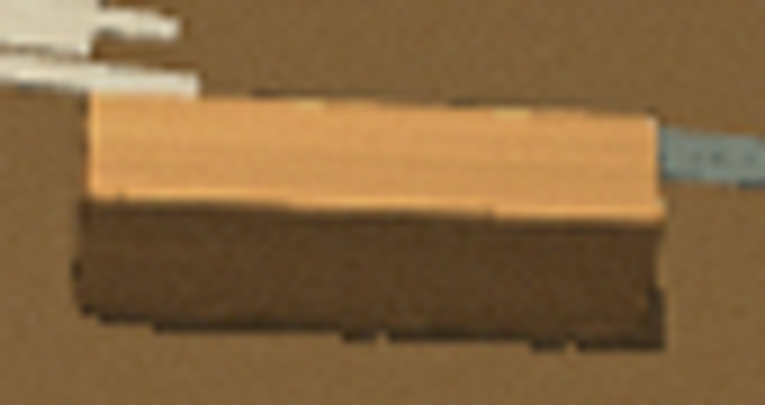

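View pics/tray.png

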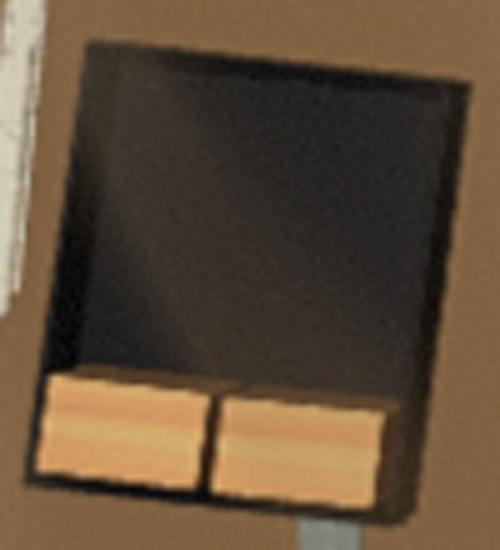

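```bash
cat >> h.py <<'E'
from scipy.spatial.transform import Rotation as Ro
def plan(tgt,yawdeg,n,o=None):
    "rows (tool axes) from current pose to world target, pointing down, equal world steps; prints"
    o=o or bot.get_obs(); p=np.array(o['tool_pos']); R=Ro.from_euler('xyz',o['tcp_rot'])
    Rt=Ro.from_euler('xyz',[-np.pi/2,0,np.radians(yawdeg)])
    p=p.copy(); tgt=np.array(tgt,float); rows=[]
    for i in range(n):
        k=n-i; w=(R.inv()*Rt).as_rotvec()
        s=R.inv().apply((tgt-p)/k); w=np.degrees(w)/k
        s=np.round(s,0 if k>1 else 1); w=np.round(w,1)
        rows.append([s.tolist(),w.tolist()]); p=p+R.apply(s); R=R*Ro.from_rotvec(np.radians(w))
    for q in rows: print(q)
    print('end',np.round(p,1))
def st():
    o=bot.get_obs(); print('t',round(o['time'],2),'p',np.round(o['tool_pos'],1),'rpy',np.round(np.degrees(o['tcp_rot']),2),'F',np.round(o['contact_force'],1),'M',np.round(o['moment'],2),'g',round(o['grip_width'],1))
E
python3 - <<'E'
from h import *
P=atz('top',(np.array([(88,40),(470,85),(408,523),(28,487)],float)+.5)/5-.5+np.array([55,195]),45)
print(np.round(P,1),P.mean(0)); 
for i in range(4):
    d=P[(i+1)%4]-P[i]; print(np.hypot(*d[:2]),np.degrees(np.arctan2(d[1],d[0])))
P=atz('side',(np.array([(90,95),(656,118),(664,217),(90,198)],float)+.5)/9-.5+np.array([280,95]),50)
print('blank side',np.round(P,1),P.mean(0)) 
plan((571,50,150),-90,13)
E
```

```text
[[572.9 462.4  45. ]
 [550.  255.2  45. ]
 [317.  282.1  45. ]
 [334.7 484.6  45. ]] [443.65600382 371.05980971  45.        ]
208.46163994627668 -96.30203573385387
234.60749611638903 173.41242837040312
203.29916948914416 85.0026754099136
239.26782215014833 -5.333120921923198
blank side [[ 561.6 -342.5   50. ]
 [ 383.  -355.4   50. ]
 [ 380.2 -309.1   50. ]
 [ 557.1 -294.    50. ]] [ 470.46792445 -325.23818709   50.        ]
[[-43.0, 8.0, -31.0], [-0.0, -5.6, 0.0]]
[[-46.0, 8.0, -27.0], [-0.0, -5.6, 0.0]]
[[-49.0, 8.0, -23.0], [-0.0, -5.6, 0.0]]
[[-50.0, 7.0, -18.0], [-0.0, -5.7, 0.0]]
[[-52.0, 8.0, -13.0], [-0.0, -5.6, 0.0]]
[[-53.0, 7.0, -7.0], [-0.0, -5.7, 0.0]]
[[-53.0, 8.0, -2.0], [-0.0, -5.6, 0.0]]
[[-53.0, 7.0, 3.0], [-0.0, -5.7, 0.0]]
[[-53.0, 8.0, 8.0], [-0.0, -5.6, 0.0]]
[[-52.0, 7.0, 14.0], [-0.0, -5.7, 0.0]]
[[-50.0, 8.0, 19.0], [-0.0, -5.6, 0.0]]
[[-48.0, 7.0, 23.0], [-0.0, -5.7, 0.0]]
[[-45.7, 7.7, 28.2], [-0.0, -5.6, 0.0]]
end [571.  50. 150.]
```

Call:
send_rows --moves '[[[-43,8,-31],[0,-5.6,0],91],[[-46,8,-27],[0,-5.6,0],91],[[-49,8,-23],[0,-5.6,0],91],[[-50,7,-18],[0,-5.7,0],91],[[-52,8,-13],[0,-5.6,0],91],[[-53,7,-7],[0,-5.7,0],91],[[-53,8,-2],[0,-5.6,0],91],[[-53,7,3],[0,-5.7,0],91],[[-53,8,8],[0,-5.6,0],91],[[-52,7,14],[0,-5.7,0],91],[[-50,8,19],[0,-5.6,0],91],[[-48,7,23],[0,-5.7,0],91],[[-46,8,28],[0,-5.6,0],91],[[0,0,0],[0,0,0],91]]'

```text
time: 2.55
tool_pos: [575.7, 73.1, 146.7]
tcp_rot: [-1.563, -0.007, -1.532]
contact_force: [-0.5, -0.5, -0.3]
grip_width: 91.0
```

```bash
python3 - <<'E'
from h import *
st()
for c in ("top","side"):
    im=viewer.capture(c); cv2.imwrite(f"pics/{c}1.png",im)
    if c=="side": cv2.imwrite("pics/s1.png",cv2.resize(im[130:280,200:360],None,fx=5,fy=5)[:600,:800])
plan((571,50,70),-90,4)
E
```

```text
t 2.55 p [575.7  73.1 146.7] rpy [-89.57  -0.42 -87.77] F [-0.5 -0.5 -0.3] M [-0.03 -0.08 -0.02] g 91.0
[[5.0, 19.0, -1.0], [-0.1, 0.5, 0.1]]
[[5.0, 19.0, -1.0], [-0.1, 0.5, 0.1]]
[[5.0, 20.0, -1.0], [-0.1, 0.5, 0.1]]
[[5.0, 19.4, -1.2], [-0.1, 0.5, 0.2]]
end [571.  50.  70.]
```

View pics/s1.png

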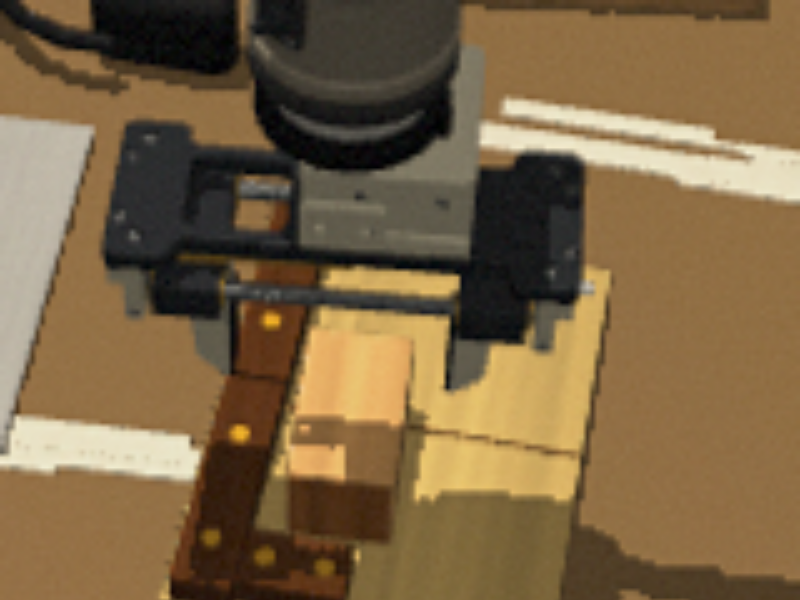

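Call:
send_rows --moves '[[[8,15,-2],[0,0.8,0],91],[[6,15,-1],[0,0.6,0],91],[[4,12,-1],[0,0.4,0.2],91],[[2,10,0],[0,0.2,0],91],[[0,0,0],[0,0,0],91],[[0,0,0],[0,0,0],91]]'

```text
time: 3.4
tool_pos: [569.3, 44.4, 91.9]
tcp_rot: [-1.565, -0.005, -1.58]
contact_force: [0.2, 0.1, -0.4]
grip_width: 90.9
```

```bash
python3 - <<'E'
from h import *
st()
plan((571,50,65),-90,3)
im=viewer.capture("side");cv2.imwrite("pics/s2.png",cv2.resize(im[130:280,200:360],None,fx=5,fy=5)[:600,:800])
E
```

```text
t 3.4 p [569.3  44.4  91.9] rpy [-89.68  -0.26 -90.53] F [ 0.2  0.1 -0.4] M [-0.03 -0.09 -0.04] g 90.9
[[-2.0, 9.0, 1.0], [-0.1, -0.2, 0.1]]
[[-2.0, 9.0, 0.0], [-0.1, -0.2, 0.1]]
[[-1.6, 8.9, 0.6], [-0.1, -0.1, 0.1]]
end [571.  50.  65.]
```

View pics/s2.png

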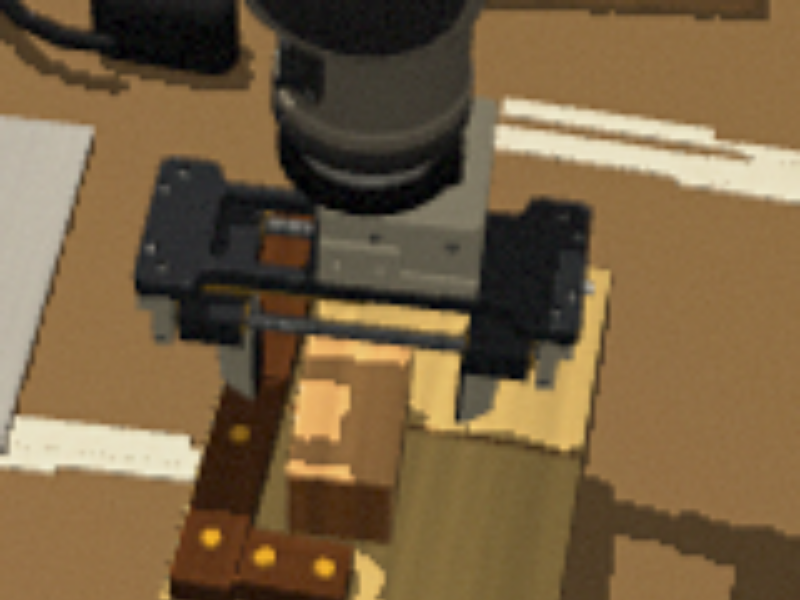

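The jaws (at 240,385 and 475,405) straddle the block's top (350,370). I'll lower them and check the height before closing.

Call:
send_rows --moves '[[[-3,10,1],[-0.1,-0.2,0.1],91],[[-2,10,1],[-0.1,0,0.1],91],[[-1,9,0],[0,0,0.1],91],[[0,2,0],[0,0,0],91],[[0,0,0],[0,0,0],91]]'

```text
time: 4.08
tool_pos: [571.8, 51.5, 60.1]
tcp_rot: [-1.568, 0.001, -1.575]
contact_force: [-2.3, -1.0, 5.0]
grip_width: 91.0
```

```bash
python3 - <<'E'
from h import *
st()
plan((571,50,65),-90,2)
E
```

```text
t 4.08 p [571.8  51.5  60.1] rpy [-8.983e+01  4.000e-02 -9.023e+01] F [-2.3 -1.   5. ] M [-0.18 -0.04 -0.07] g 91.0
[[1.0, -2.0, -0.0], [-0.1, -0.1, -0.0]]
[[0.5, -2.9, -0.8], [-0.1, -0.1, -0.0]]
end [571.  50.  65.]
```

The fingertips touched the fence top lightly (5 N, tip at z = 38 as expected). I'll raise 5 mm and close.

Call:
send_rows --moves '[[[0,-4,-0.5],[0,0,0],91],[[0,-2,0],[0,0,0],70],[[0,0,0],[0,0,0],45],[[0,0,0],[0,0,0],45],[[0,0,0],[0,0,0],45],[[0,0,0],[0,0,0],45]]'

```text
time: 4.82
tool_pos: [571.3, 51.6, 66.1]
tcp_rot: [-1.568, 0.001, -1.575]
contact_force: [0.9, -0.3, 0.9]
grip_width: 50.2
```

```bash
python3 - <<'E'
from h import *
st()
E
```

```text
t 4.83 p [571.3  51.6  66.1] rpy [-8.984e+01  5.000e-02 -9.023e+01] F [ 0.9 -0.3  0.9] M [-0.   -0.08 -0.  ] g 50.2
```

Call:
send_rows --moves '[[[0,-15,0],[0,0,0],40],[[0,-25,0],[0,0,0],40],[[0,-25,0],[0,0,0],40],[[0,-10,0],[0,0,0],40],[[0,0,0],[0,0,0],40]]'

```text
time: 5.45
tool_pos: [570.7, 51.5, 145.3]
tcp_rot: [-1.569, 0.001, -1.575]
contact_force: [0.3, 1.2, -2.1]
grip_width: 49.8
```

```bash
python3 - <<'E'
from h import *
st(); plan((474,374,140),-95.5,8)
E
```

```text
t 5.45 p [570.7  51.5 145.3] rpy [-8.987e+01  5.000e-02 -9.023e+01] F [ 0.3  1.2 -2.1] M [ 0.02 -0.11 -0.04] g 49.8
[[-40.0, 1.0, -12.0], [-0.0, 0.7, -0.0]]
[[-40.0, 1.0, -13.0], [-0.0, 0.7, -0.0]]
[[-40.0, 1.0, -13.0], [-0.0, 0.6, -0.0]]
[[-40.0, 0.0, -14.0], [-0.0, 0.7, -0.0]]
[[-40.0, 1.0, -14.0], [-0.0, 0.6, -0.0]]
[[-39.0, 0.0, -15.0], [-0.0, 0.7, -0.0]]
[[-39.0, 1.0, -15.0], [-0.1, 0.6, -0.0]]
[[-39.7, 0.4, -15.0], [-0.0, 0.7, -0.1]]
end [474. 374. 140.]
```

Call:
send_rows --moves '[[[-25,0,-8],[0,0.7,0],40],[[-40,0,-13],[0,0.7,0],40],[[-45,0,-14],[0,0.6,0],40],[[-45,0,-15],[0,0.7,0],40],[[-45,0,-15],[0,0.6,0],40],[[-40,0,-14],[0,0.7,0],40],[[-30,0,-12],[0,0.6,0],40],[[-20,0,-8],[0,0.4,0],40],[[0,0,0],[0,0,0],40],[[0,0,0],[0,0,0],40]]'

```text
time: 6.7
tool_pos: [478.2, 352.2, 135.2]
tcp_rot: [-1.583, -0.006, -1.667]
contact_force: [0.5, -0.1, -1.1]
grip_width: 49.9
```

```bash
python3 - <<'E'
from h import *
st(); plan((474,374,60),-95.5,4)
for c in ("side","top"):
    im=viewer.capture(c); cv2.imwrite(f"pics/{c}3.png",im)
E
```

```text
t 6.7 p [478.2 352.2 135.2] rpy [-90.68  -0.37 -95.5 ] F [ 0.5 -0.1 -1.1] M [-0.06 -0.09  0.01] g 49.9
[[-5.0, 19.0, -1.0], [0.2, -0.0, 0.1]]
[[-6.0, 19.0, -2.0], [0.2, -0.0, 0.1]]
[[-5.0, 19.0, -1.0], [0.1, -0.0, 0.1]]
[[-5.6, 18.2, -1.7], [0.2, -0.0, 0.1]]
end [474. 374.  60.]
```

View pics/side3.png

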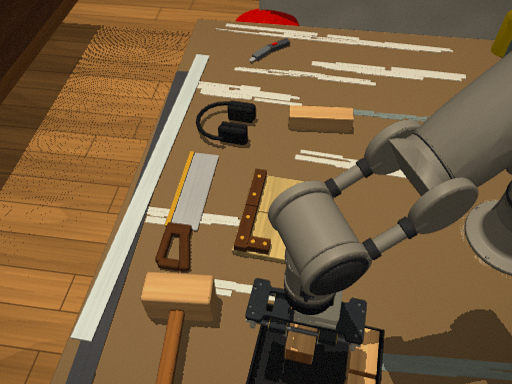

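The block (about 300,345) hangs over the free part of the tray, ahead of the two earlier blocks at (365,350). Lowering now.

Call:
send_rows --moves '[[[-6,16,-1],[0.2,0,0.1],40],[[-6,18,-2],[0.2,0,0.1],40],[[-5,18,-1],[0.1,0,0.1],40],[[-5,14,-1],[0.2,0,0.1],40],[[0,0,0],[0,0,0],40],[[0,0,0],[0,0,0],40]]'

```text
time: 7.55
tool_pos: [475.9, 372.5, 64.1]
tcp_rot: [-1.571, 0.0, -1.672]
contact_force: [-0.3, 0.9, -1.2]
grip_width: 50.1
```

```bash
python3 - <<'E'
from h import *
st()
E
```

```text
t 7.55 p [475.9 372.5  64.1] rpy [-8.999e+01  2.000e-02 -9.581e+01] F [-0.3  0.9 -1.2] M [-0.02 -0.09 -0.02] g 50.1
```

Need TCP z ≈ 53 (block bottom on the 5 mm floor).

Call:
send_rows --moves '[[[0,6,0],[0,0,0],40],[[0,4,0],[0,0,0],40],[[0,2,0],[0,0,0],40],[[0,0,0],[0,0,0],40]]'

```text
time: 8.05
tool_pos: [476.9, 372.7, 53.3]
tcp_rot: [-1.568, 0.002, -1.673]
contact_force: [-0.5, 1.4, -0.4]
grip_width: 49.7
```

```bash
python3 - <<'E'
from h import *
st()
E
```

```text
t 8.05 p [476.9 372.7  53.3] rpy [-89.84   0.12 -95.84] F [-0.5  1.4 -0.4] M [-0.01 -0.09 -0.05] g 49.7
```

Call:
send_rows --moves '[[[0,1,0],[0,0,0],40],[[0,0,0],[0,0,0],60],[[0,0,0],[0,0,0],75],[[0,0,0],[0,0,0],75],[[0,-20,0],[0,0,0],75],[[0,-30,0],[0,0,0],75],[[0,-40,0],[0,0,0],75],[[0,-20,0],[0,0,0],91],[[0,0,0],[0,0,0],91]]'

```text
time: 9.18
tool_pos: [476.6, 372.5, 165.2]
tcp_rot: [-1.568, 0.002, -1.673]
contact_force: [-0.2, 1.3, 0.1]
grip_width: 88.9
```

```bash
python3 - <<'E'
from h import *
st(); plan((470.8,-328.2,160),-176.5,16)
E
```

```text
t 9.18 p [476.6 372.5 165.2] rpy [-89.86   0.11 -95.85] F [-0.2  1.3  0.1] M [-0.05 -0.08 -0.02] g 88.9
[[44.0, 0.0, 4.0], [-0.0, 5.0, -0.0]]
[[43.0, 0.0, 8.0], [-0.0, 5.0, -0.0]]
[[42.0, 0.0, 12.0], [-0.0, 5.0, -0.0]]
[[41.0, 0.0, 15.0], [-0.0, 5.1, -0.0]]
[[40.0, 0.0, 19.0], [-0.0, 5.0, -0.0]]
[[38.0, 0.0, 22.0], [0.0, 5.1, -0.0]]
[[36.0, 0.0, 25.0], [0.0, 5.0, -0.0]]
[[33.0, 0.0, 28.0], [0.0, 5.1, -0.0]]
[[31.0, 1.0, 31.0], [0.0, 5.0, -0.0]]
[[28.0, 0.0, 34.0], [0.0, 5.1, -0.0]]
[[24.0, 1.0, 36.0], [0.0, 5.0, -0.0]]
[[21.0, 0.0, 38.0], [0.0, 5.1, -0.0]]
[[18.0, 1.0, 40.0], [0.0, 5.0, -0.0]]
[[14.0, 0.0, 42.0], [0.0, 5.1, -0.1]]
[[10.0, 1.0, 42.0], [0.0, 5.0, -0.0]]
[[7.0, 0.1, 43.7], [0.1, 5.1, -0.1]]
end [ 470.8 -328.2  160. ]
```

Call:
send_rows --moves '[[[30,0,3],[0,4,0],91],[[43,0,8],[0,5,0],91],[[42,0,12],[0,5,0],91],[[41,0,15],[0,5,0],91],[[40,0,19],[0,5,0],91],[[38,0,22],[0,5,0],91],[[36,0,25],[0,5,0],91],[[33,0,28],[0,5,0],91],[[31,0,31],[0,5,0],91],[[28,0,34],[0,5,0],91],[[24,0,36],[0,5,0],91],[[21,0,38],[0,5,0],91],[[18,0,40],[0,5,0],91],[[12,0,35],[0,4,0],91],[[6,0,20],[0,3,0],91],[[0,0,0],[0,0,0],91],[[0,0,0],[0,0,0],91]]'

```text
time: 11.3
tool_pos: [463.6, -256.8, 144.5]
tcp_rot: [-1.582, -0.021, -2.951]
contact_force: [0.2, 0.5, -0.3]
grip_width: 91.2
```

```bash
python3 - <<'E'
from h import *
st(); plan((470.8,-328.2,100),-176.5,5)
im=viewer.capture("top"); cv2.imwrite("pics/top4.png",im)
im=viewer.capture("side"); cv2.imwrite("pics/s4.png",np.hstack([cv2.resize(im[50:200,230:400],None,fx=3,fy=3),cv2.resize(im[290:384,230:400],(290,450))]))
E
```

```text
t 11.3 p [ 463.6 -256.8  144.5] rpy [ -90.66   -1.18 -169.08] F [ 0.2  0.5 -0.3] M [ 0.04  0.04 -0.03] g 91.2
[[1.0, 9.0, 14.0], [0.1, 1.5, 0.2]]
[[1.0, 9.0, 14.0], [0.1, 1.5, 0.3]]
[[0.0, 9.0, 15.0], [0.1, 1.5, 0.2]]
[[0.0, 9.0, 14.0], [0.1, 1.5, 0.3]]
[[0.1, 8.0, 15.0], [0.2, 1.4, 0.2]]
end [ 470.8 -328.2  100. ]
```

View pics/top4.png

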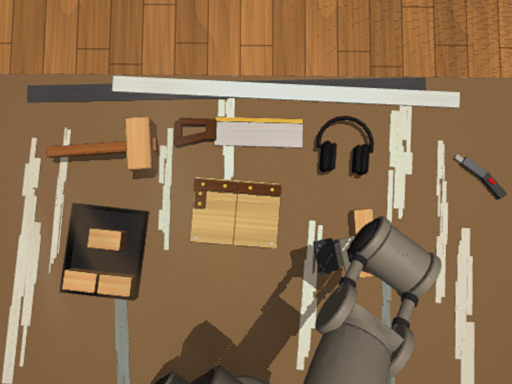

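View pics/s4.png

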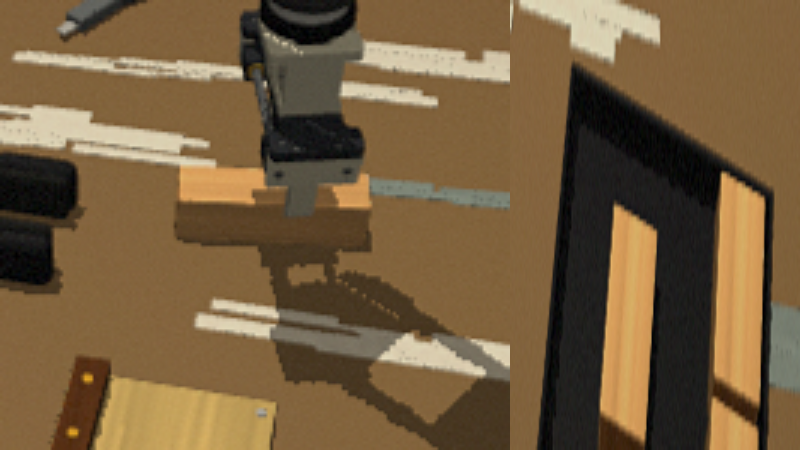

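The top picture shows the cut block flat in the tray at (105,240), clear of the two others, and the board empty. Moving on over the stick.

Call:
send_rows --moves '[[[1,5,12],[0.1,1.5,0.2],91],[[1,7,16],[0.1,1.6,0.3],91],[[0,7,17],[0.1,1.6,0.3],91],[[0,7,16],[0.1,1.6,0.3],91],[[0,5,12],[0.2,1.3,0.2],91],[[0,0,0],[0,0,0],91],[[0,0,0],[0,0,0],91]]'

```text
time: 12.28
tool_pos: [471.9, -333.7, 110.7]
tcp_rot: [-1.57, 0.003, -3.091]
contact_force: [-0.7, -0.1, 0.5]
grip_width: 90.5
```

```bash
python3 - <<'E'
from h import *
st(); plan((470.8,-328.2,60),-176.5,4)
im=cv2.imread('pics/top4.png'); cv2.imwrite('pics/tz4.png',cv2.resize(im[170:255,185:290],None,fx=7,fy=7,interpolation=cv2.INTER_CUBIC))
E
```

```text
t 12.28 p [ 471.9 -333.7  110.7] rpy [ -89.94    0.18 -177.12] F [-0.7 -0.1  0.5] M [ 0.08  0.01 -0.04] g 90.5
[[0.0, 13.0, -1.0], [-0.0, -0.2, -0.0]]
[[0.0, 13.0, -2.0], [-0.0, -0.1, -0.1]]
[[0.0, 12.0, -1.0], [-0.0, -0.2, -0.0]]
[[0.9, 12.7, -1.6], [-0.1, -0.1, -0.1]]
end [ 470.8 -328.2   60. ]
```

View pics/tz4.png

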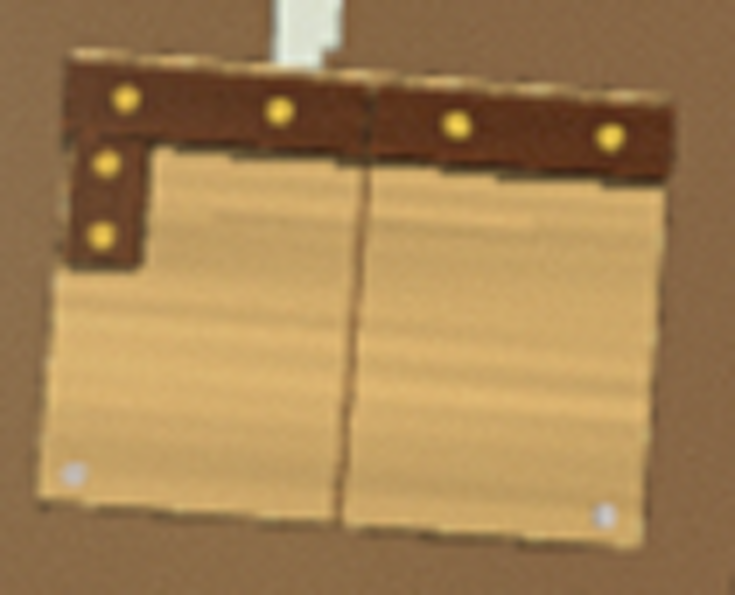

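Call:
send_rows --moves '[[[0,14,-2],[0,-0.2,0],91],[[0,16,-2],[0,-0.2,0],91],[[0,15,-1],[0,-0.1,0],91],[[0,8,0],[0,0,0],91],[[0,0,0],[0,0,0],91],[[0,0,0],[0,0,0],91]]'

```text
time: 13.02
tool_pos: [472.1, -326.6, 54.6]
tcp_rot: [-1.57, 0.003, -3.079]
contact_force: [-1.1, 0.1, 0.1]
grip_width: 91.1
```

```bash
python3 - <<'E'
from h import *
st(); plan((471,-328.2,48),-176.5,2)
f=lambda L,k,o:(np.array(L,float)+.5)/k-.5+o
P=atz('top',f([(152,142),(143,268),(667,180)],7,np.array([185,170])),38);print(np.round(P,1))
im=viewer.capture("side"); cv2.imwrite("pics/s5.png",cv2.resize(im[70:160,260:380],None,fx=6,fy=6))
E
```

```text
t 13.03 p [ 472.1 -326.6   54.6] rpy [ -89.96    0.18 -176.44] F [-1.1  0.1  0.1] M [ 0.05 -0.01  0.01] g 91.1
[[1.0, 3.0, 1.0], [-0.0, 0.0, -0.1]]
[[0.2, 3.6, 0.6], [-0.0, 0.1, -0.1]]
end [ 471.  -328.2   48. ]
[[ 610.7  100.7   38. ]
 [ 561.4  103.5   38. ]
 [ 597.3 -100.9   38. ]]
```

View pics/s5.png

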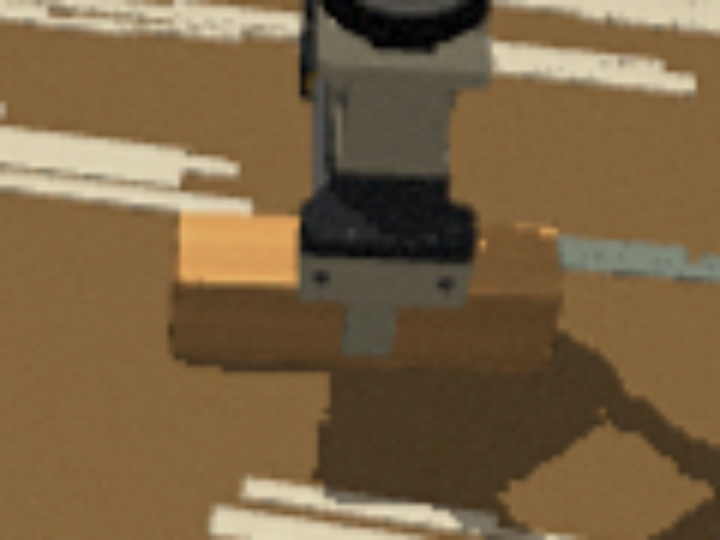

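The finger (370,330) is at the middle of the stick (180–560) and straddling it. Last 7 mm down, then close.

Call:
send_rows --moves '[[[1,5,1],[0,0,0],91],[[0,3,0],[0,0,0],80],[[0,0,0],[0,0,0],40],[[0,0,0],[0,0,0],40],[[0,0,0],[0,0,0],40],[[0,0,0],[0,0,0],40],[[0,0,0],[0,0,0],40]]'

```text
time: 13.95
tool_pos: [471.5, -328.4, 47.2]
tcp_rot: [-1.568, 0.005, -3.08]
contact_force: [0.2, -0.7, -0.4]
grip_width: 49.5
```

```bash
python3 - <<'E'
from h import *
st()
E
```

```text
t 13.95 p [ 471.5 -328.4   47.2] rpy [ -89.86    0.27 -176.46] F [ 0.2 -0.7 -0.4] M [ 0.05 -0.03 -0.  ] g 49.5
```

Call:
send_rows --moves '[[[0,-10,0],[0,0,0],40],[[0,-20,0],[0,0,0],40],[[0,-25,0],[0,0,0],40],[[0,-25,0],[0,0,0],40],[[0,-10,0],[0,0,0],40],[[0,0,0],[0,0,0],40]]'

```text
time: 14.7
tool_pos: [470.3, -327.3, 140.7]
tcp_rot: [-1.571, 0.003, -3.08]
contact_force: [-0.6, 0.2, -2.7]
grip_width: 49.6
```

```bash
python3 - <<'E'
from h import *
st(); plan((563.7,0,145),-94,16)
E
```

```text
t 14.7 p [ 470.3 -327.3  140.7] rpy [-8.9980e+01  1.6000e-01 -1.7645e+02] F [-0.6  0.2 -2.7] M [-0.02  0.05  0.  ] g 49.6
[[-7.0, -0.0, -20.0], [-0.0, -5.2, -0.0]]
[[-9.0, -0.0, -19.0], [-0.0, -5.1, -0.0]]
[[-11.0, -0.0, -18.0], [-0.0, -5.2, -0.0]]
[[-12.0, -0.0, -17.0], [-0.0, -5.1, -0.0]]
[[-14.0, -0.0, -16.0], [-0.0, -5.2, -0.0]]
[[-15.0, -0.0, -15.0], [-0.0, -5.1, -0.0]]
[[-16.0, -0.0, -14.0], [-0.0, -5.2, -0.0]]
[[-18.0, -0.0, -12.0], [-0.0, -5.1, -0.0]]
[[-19.0, -1.0, -11.0], [-0.0, -5.2, -0.0]]
[[-19.0, -0.0, -9.0], [-0.0, -5.1, -0.0]]
[[-20.0, -1.0, -7.0], [-0.0, -5.2, -0.0]]
[[-21.0, -0.0, -5.0], [-0.0, -5.1, -0.0]]
[[-21.0, -1.0, -3.0], [-0.0, -5.2, -0.0]]
[[-21.0, -0.0, -1.0], [-0.1, -5.1, -0.0]]
[[-21.0, -1.0, 0.0], [-0.0, -5.2, -0.0]]
[[-21.8, -0.1, 2.4], [-0.1, -5.1, -0.0]]
end [5.637e+02 1.000e-01 1.450e+02]
```

Call:
send_rows --moves '[[[-5,0,-14],[0,-4,0],40],[[-9,0,-19],[0,-5,0],40],[[-11,0,-18],[0,-5,0],40],[[-12,0,-17],[0,-5,0],40],[[-14,0,-16],[0,-5,0],40],[[-15,0,-15],[0,-5,0],40],[[-16,0,-14],[0,-5,0],40],[[-18,0,-12],[0,-5,0],40],[[-19,-1,-11],[0,-5,0],40],[[-19,0,-9],[0,-5,0],40],[[-20,-1,-7],[0,-5,0],40],[[-21,0,-5],[0,-5,0],40],[[-21,-1,-3],[0,-5,0],40],[[-20,0,-1],[0,-5,0],40],[[-15,0,0],[0,-4,0],40],[[-8,0,0],[0,-2,0],40],[[0,0,0],[0,0,0],40],[[0,0,0],[0,0,0],40]]'

```text
time: 16.95
tool_pos: [553.8, -14.7, 124.9]
tcp_rot: [-1.602, 0.009, -1.73]
contact_force: [0.4, -0.1, -1.8]
grip_width: 49.8
```

```bash
python3 - <<'E'
from h import *
st(); plan((563.7,0,90),-94,6)
E
```

```text
t 16.95 p [553.8 -14.7 124.9] rpy [-91.78   0.49 -99.13] F [ 0.4 -0.1 -1.8] M [-0.07 -0.06 -0.01] g 49.8
[[-3.0, 6.0, 1.0], [0.3, -0.9, -0.1]]
[[-3.0, 6.0, 2.0], [0.3, -0.8, -0.1]]
[[-2.0, 6.0, 1.0], [0.3, -0.9, -0.1]]
[[-3.0, 6.0, 2.0], [0.3, -0.8, -0.1]]
[[-2.0, 5.0, 1.0], [0.3, -0.9, -0.1]]
[[-2.6, 5.8, 1.7], [0.3, -0.8, -0.1]]
end [563.7  -0.   90. ]
```

Call:
send_rows --moves '[[[-3,6,1],[0.4,-0.9,-0.1],40],[[-3,7,2],[0.3,-0.9,-0.1],40],[[-3,7,2],[0.3,-0.9,-0.1],40],[[-3,7,2],[0.3,-0.9,-0.1],40],[[-2,6,1],[0.3,-0.9,-0.1],40],[[-2,4,1],[0.3,-0.8,-0.1],40],[[0,0,0],[0,0,0],40],[[0,0,0],[0,0,0],40]]'

```text
time: 17.95
tool_pos: [564.4, 0.3, 84.7]
tcp_rot: [-1.567, -0.002, -1.633]
contact_force: [0.6, -0.2, -1.9]
grip_width: 49.7
```

```bash
python3 - <<'E'
from h import *
st(); plan((563.7,0,67),-94,4)
for c in ("side","top"):
    im=viewer.capture(c); cv2.imwrite(f"pics/{c}6.png",cv2.resize(im[130:280,170:340],None,fx=4,fy=4))
E
```

```text
t 17.95 p [5.644e+02 3.000e-01 8.470e+01] rpy [-8.978e+01 -9.000e-02 -9.357e+01] F [ 0.6 -0.2 -1.9] M [-0.05 -0.03  0.03] g 49.7
[[0.0, 4.0, -0.0], [-0.1, 0.1, 0.0]]
[[0.0, 5.0, -0.0], [-0.0, 0.1, 0.0]]
[[0.0, 4.0, -0.0], [-0.1, 0.1, 0.0]]
[[0.4, 4.7, -0.7], [-0.0, 0.1, 0.1]]
end [563.7  -0.   67. ]
```

View pics/side6.png

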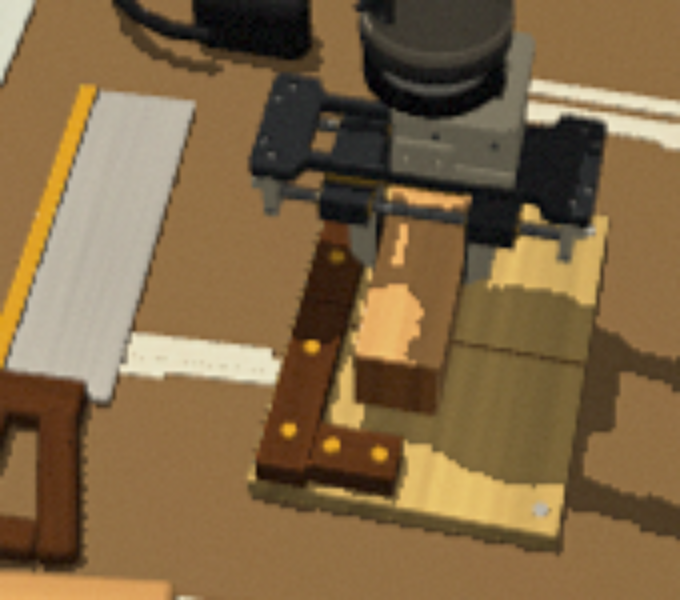

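The stick (end at 395,385) hovers over the base, clear of the fence and stop. Lowering until it lies down.

Call:
send_rows --moves '[[[0,5,0],[-0.1,0.2,0],40],[[0,5,0],[-0.1,0.1,0],40],[[0,4,0],[0,0.1,0],40],[[0,2,0],[0,0,0],40],[[0,1,0],[0,0,0],40]]'

```text
time: 18.68
tool_pos: [564.5, -0.0, 66.7]
tcp_rot: [-1.57, -0.002, -1.641]
contact_force: [-0.2, 0.9, -1.0]
grip_width: 49.6
```

```bash
python3 - <<'E'
from h import *
st()
E
```

```text
t 18.68 p [564.5  -0.   66.7] rpy [-8.997e+01 -9.000e-02 -9.404e+01] F [-0.2  0.9 -1. ] M [ 0.01 -0.1   0.01] g 49.6
```

Call:
send_rows --moves '[[[0,1.5,0],[0,0,0],40],[[0,1.5,0],[0,0,0],40]]'

```text
time: 18.92
tool_pos: [564.7, -0.1, 65.1]
tcp_rot: [-1.57, -0.002, -1.641]
contact_force: [-7.5, -0.3, 18.5]
grip_width: 50.2
```

Lying on the base (18 N down). Now I slide towards the fence (+tool z) in small steps.

Call:
send_rows --moves '[[[0,0,3],[0,0,0],40],[[0,0,4],[0,0,0],40],[[0,0,4],[0,0,0],40]]'

```text
time: 19.3
tool_pos: [576.3, -0.9, 65.6]
tcp_rot: [-1.569, -0.002, -1.641]
contact_force: [-0.8, 0.2, -2.2]
grip_width: 50.1
```

Call:
send_rows --moves '[[[0,0.3,2],[0,0,0],40],[[0,0.3,2],[0,0,0],40]]'

```text
time: 19.55
tool_pos: [579.7, -1.1, 65.1]
tcp_rot: [-1.571, -0.001, -1.641]
contact_force: [-9.7, 0.2, 11.5]
grip_width: 49.5
```

Call:
send_rows --moves '[[[0,0,1.5],[0,0,0],40]]'

```text
time: 19.68
tool_pos: [579.9, -1.0, 65.2]
tcp_rot: [-1.575, -0.001, -1.642]
contact_force: [-6.9, -0.1, 5.5]
grip_width: 50.2
```

Call:
send_rows --moves '[[[0,0,1.5],[0,0,0],40]]'

```text
time: 19.8
tool_pos: [580.1, -1.0, 65.3]
tcp_rot: [-1.578, -0.001, -1.643]
contact_force: [-6.5, -0.2, 5.2]
grip_width: 49.6
```

Call:
send_rows --moves '[[[0,0,1.5],[0,0,0],40]]'

```text
time: 19.92
tool_pos: [580.2, -1.0, 65.4]
tcp_rot: [-1.581, -0.001, -1.643]
contact_force: [-5.6, 0.1, 4.1]
grip_width: 49.5
```

Fence contact at x = 580 (as computed), with the tool starting to tilt by 0.6°. I correct this and slide to the stop (−tool x), keeping light pressure.

Call:
send_rows --moves '[[[-3,0.2,0.3],[0.3,0,0],40],[[-4,0.2,0.3],[0.3,0,0],40],[[-3,0.2,0.3],[0.2,0,0],40]]'

```text
time: 20.3
tool_pos: [580.5, 7.6, 65.1]
tcp_rot: [-1.57, -0.003, -1.645]
contact_force: [-3.5, -4.3, 4.8]
grip_width: 50.0
```

```bash
python3 - <<'E'
from h import *
st()
E
```

```text
t 20.3 p [580.5   7.6  65.1] rpy [-89.97  -0.15 -94.25] F [-3.5 -4.3  4.8] M [-0.39  0.54 -0.19] g 50.0
```

Call:
send_rows --moves '[[[-2.5,0.2,0.5],[0.1,0,0],40],[[-2,0.2,0.5],[0.1,0,0],40]]'

```text
time: 20.55
tool_pos: [580.8, 11.1, 65.1]
tcp_rot: [-1.569, -0.004, -1.645]
contact_force: [-4.8, -3.9, 4.7]
grip_width: 49.8
```

Call:
send_rows --moves '[[[-2,0.2,0.5],[0.1,0,0],40],[[-1.5,0.2,0.5],[0.1,0,0],40]]'

```text
time: 20.8
tool_pos: [580.9, 13.6, 65.1]
tcp_rot: [-1.568, -0.006, -1.645]
contact_force: [-4.4, -4.3, 4.3]
grip_width: 49.6
```

Call:
send_rows --moves '[[[-1.5,0.2,0.5],[0.1,0,0],40],[[-1.5,0.2,0.5],[0.1,0,0],40]]'

```text
time: 21.05
tool_pos: [581.0, 15.5, 65.2]
tcp_rot: [-1.567, -0.008, -1.645]
contact_force: [-4.1, -4.8, 4.8]
grip_width: 49.8
```

```bash
python3 - <<'E'
from h import *
st()
E
```

```text
t 21.05 p [581.   15.5  65.2] rpy [-89.78  -0.46 -94.25] F [-4.1 -4.8  4.8] M [-0.41  0.78 -0.04] g 49.8
```

Call:
send_rows --moves '[[[-1.5,0.2,0.5],[0,0,0.3],40],[[-1.5,0.2,0.5],[0,0,0.3],40]]'

```text
time: 21.3
tool_pos: [581.1, 15.5, 65.2]
tcp_rot: [-1.569, -0.002, -1.644]
contact_force: [-4.9, -8.7, 3.9]
grip_width: 50.2
```

Call:
send_rows --moves '[[[-1.5,0.2,0.5],[0,0,0.2],40],[[-1.5,0.2,0.5],[0,0,0.2],40]]'

```text
time: 21.55
tool_pos: [581.2, 15.4, 65.2]
tcp_rot: [-1.572, -0.0, -1.644]
contact_force: [-5.7, -8.6, 4.9]
grip_width: 50.5
```

```bash
python3 - <<'E'
from h import *
st()
for c in ("side","top"):
    im=viewer.capture(c); cv2.imwrite(f"pics/{c}7.png",cv2.resize(im[160:270,200:320],None,fx=5,fy=5,interpolation=cv2.INTER_CUBIC))
E
```

```text
t 21.55 p [581.2  15.4  65.2] rpy [-90.06  -0.   -94.2 ] F [-5.7 -8.6  4.9] M [-1.46  0.7  -0.2 ] g 50.5
```

View pics/side7.png

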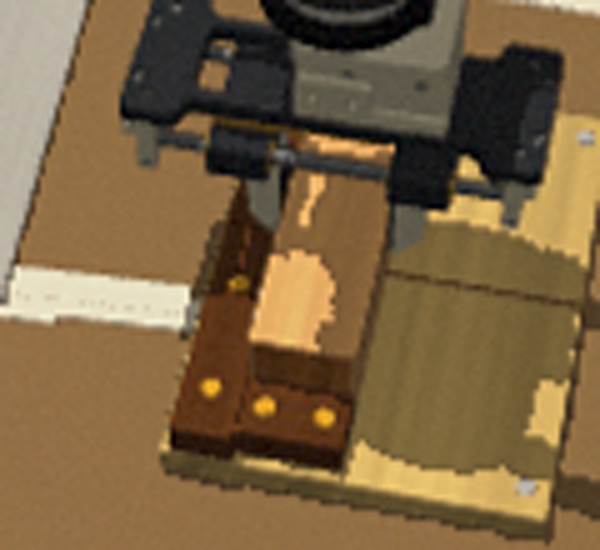

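The stick's end is now against the stop (y stands still at 15.4, force doubled) and its side is against the fence. I'll press more firmly in the corner.

Call:
send_rows --moves '[[[-2,0.4,2],[0.2,0,0.2],40],[[-2.5,0.4,2.5],[0.3,0,0.3],40]]'

```text
time: 21.9
tool_pos: [581.3, 15.5, 65.1]
tcp_rot: [-1.574, 0.001, -1.643]
contact_force: [-15.7, -13.2, 12.9]
grip_width: 49.8
```

```bash
python3 - <<'E'
from h import *
st()
E
```

```text
t 21.9 p [581.3  15.5  65.1] rpy [-9.017e+01  8.000e-02 -9.412e+01] F [-15.7 -13.2  12.9] M [-2.52  2.24 -0.2 ] g 49.8
```

Call:
send_rows --moves '[[[-3,0.3,2.5],[0.4,0,0.2],40]]'

```text
time: 22.02
tool_pos: [581.2, 15.5, 65.2]
tcp_rot: [-1.573, 0.0, -1.642]
contact_force: [-13.7, -15.7, 10.8]
grip_width: 49.8
```

```bash
python3 - <<'E'
from h import *
st()
ims=[]
for c in ("side","top"):
    im=viewer.capture(c); ims.append(cv2.resize(im[165:265,185:295],(400,364),interpolation=cv2.INTER_CUBIC)); st()
    for t in ("corner","blank_center"): print(c,t,[(round(d['conf'],2),np.round(d['point'],1)) for d in spot_point(c,t)[:1]])
    cv2.imwrite(f'pics/{c}8.png',im)
cv2.imwrite("pics/f8.png",np.hstack(ims)); st()
E
```

```text
t 22.02 p [581.2  15.5  65.2] rpy [-9.011e+01  1.000e-02 -9.409e+01] F [-13.7 -15.7  10.8] M [-2.69  2.2  -0.23] g 49.8
t 22.07 p [581.2  15.5  65.1] rpy [-9.011e+01  1.000e-02 -9.409e+01] F [-13.4 -14.2  10.4] M [-2.51  2.18 -0.24] g 50.0
side corner [(0.9, array([250.6, 238.4]))]
side blank_center [(0.74, array([266. , 206.9]))]
t 22.23 p [581.2  15.6  65.1] rpy [-9.012e+01  2.000e-02 -9.410e+01] F [-13.3 -15.5  12.1] M [-2.56  2.14 -0.25] g 49.5
top corner [(0.61, array([206.2, 190.9]))]
top blank_center [(0.49, array([106.6, 235.1]))]
t 22.32 p [581.2  15.5  65.1] rpy [-9.012e+01  2.000e-02 -9.410e+01] F [-14.7 -14.9  11.4] M [-2.49  2.1  -0.21] g 49.5
```

View pics/f8.png

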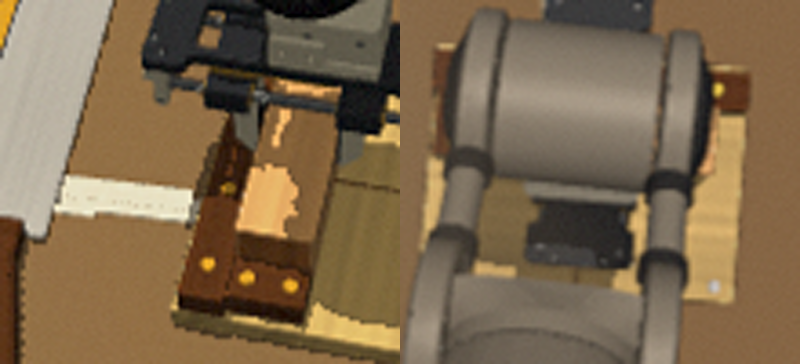

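View pics/top8.png

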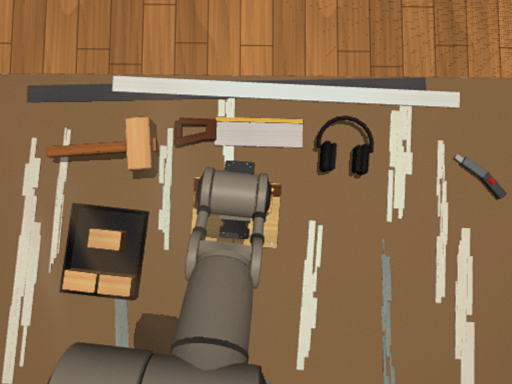

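The side view shows the stick's end tight against the stop and its side tight against the fence, with no base visible between them. The top view shows the tray blocks and the tools unmoved. The forces are steady, so I hand in.

```bash
python3 - <<'E'
from h import *
print(bot.close_job()); st()
E
```

```text
the job is handed in; nothing more can be done
None
the job is handed in; nothing more can be done
```

I put the cut block in the tray. I then pressed the long stick into the corner of the sawing board and handed the job in at about 22 s of the 61 s, still holding it there.

- **Cut block:** it lies flat in the free part of the black tray, clear of the two earlier blocks.
- **Long stick:** it lies flat on the base, bearing on the fence with about 14 N and on the stop with about 15 N, with about 11 N pressing down. These forces held steady over the last four readings. The tool did not move and was turned to within about 0.1° of the fence. It stood within 2 mm of the home position I had worked out beforehand.
- **Other things:** the saw, mallet and ear defenders look unmoved in the last top picture.

Some checks disagreed or were limited:

- **Cameras:** they differed by about 5 mm in y, so I used the mean and found the fence and stop by contact.
- **Fingertips:** they touched the top of the fence lightly (about 5 N) before I gripped the block.
- **Last top picture:** the arm hid the stick, and the network's `blank_center` there was wrong, landing on a block in the tray. The final fit therefore rests on the side picture and the forces.
- **After hand-in:** no state could be read, so the last second is not confirmed.

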